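# Centre the density bottle on the balance pan and tare

### The job

The little density bottle stands off to one side on the balance pan. With light taps of the fingertips nudge it to the middle of the pan, never gripping, lifting or tipping it and without leaning on the pan; then take the fingers away from it and press the wide tare key fully down and let it go. Leave the other keys and everything else on the bench alone.

Things in the scene. Friction and masses are not known exactly. Their poses are not given: they have to be found in the camera images.
- bottle: density bottle on the pan: pear-shaped, pale grey-green glass, white stopper, 72 mm tall, 25 to 52 g; flat foot only 28 mm across, body widest (44 mm) 15 to 19 mm above the foot, neck 15 mm, stopper 17 mm wide. Nudged at its widest it slides upright, pushed at neck or stopper it topples. Starts 19 to 30 mm off the pan's middle, in any direction. Origin: centre of the foot's underside, z up
- pan: the balance's round steel weighing pan, 90 mm across, 3 mm thick, fixed level 74 mm above the bench and 12 mm above the balance's rear housing, which is flat and clear all round it; origin at the centre of its top face; being round, its yaw means nothing
- balance: white top-loading laboratory balance, 270 mm front to back, 190 mm wide, fixed; origin at the centre of its underside, x to its rear, y to its left, z up; the pan's middle lies 45 mm to the rear of the origin. The front 110 mm is a panel falling to the front at 0.18 rad, with the display and, in front of it, a row of keys; nothing on the balance is higher than the pan
- tare_top (a point): centre of the top face of the tare key: the only wide key, a grey bar 20 mm front to back and 44 mm wide at the right end of the row of keys, about 54 mm above the bench, standing 6 mm proud of the sloping panel; z is the key's outward normal (0.18 rad from vertical, leaning to the balance's front)
- tare_key (a joint): travel of the tare key: 0 released, 0.004 m fully down; a spring brings it back; it takes about 1 N to start and 3.5 N to push it fully down
- power_key (a joint): travel (0 to 0.004 m) of the leftmost of three small round grey keys, 15 mm wide, 132 mm left of the tare key's centre; not to be pressed
- mode_key (a joint): the same for the middle small round key, 106 mm left of the tare key's centre; not to be pressed
- print_key (a joint): the same for the small round key nearest the tare key, 80 mm left of its centre; not to be pressed
- spare_bottle: bystander: a smaller density bottle of the same shape, 58 mm tall and 35 mm wide, standing on the bench left of the balance; origin at the centre of its underside
- weight: bystander: steel calibration weight with a knob on top, 28 mm wide, 50 mm tall, right of the balance; origin at the centre of its underside
- reagent_bottle: bystander: amber reagent bottle with a black cap and a blank paper label, 72 mm wide, 130 mm tall, on the bench farther right; origin at the centre of its underside
- petri_dish: bystander: closed glass petri dish, 92 mm wide, 14 mm tall, on the bench at the balance's right front; origin at the centre of its underside
- beaker: bystander: small glass beaker, 48 mm wide, 55 mm tall, right of the balance towards its rear; origin at the centre of its underside
- stain_dish: bystander: open rectangular glass dish, 85 x 70 x 42 mm, on the bench farther left; origin at the centre of its underside
- forceps: bystander: steel forceps, 135 mm long, lying flat on the bench just left of the balance; origin at the centre of its underside
Not all that is in view belongs to the job. Leave any orange or yellow look-alike of the bottle alone.

How it is judged:
On the way, in this order (a step that is already met when the one before it is completed fails the run):
1. the bottle stands upright and still within 6 mm of the pan's middle, with nothing touching it (horizontal distance between bottle and pan below 0.006 m and angle between bottle's own z axis and vertical below 0.06 rad and z of bottle in the frame of pan between -0.003 and 0.003 m and linear speed of bottle below 0.01 m/s and contact force between each of the arm, the fingers and bottle below 0.02 N), for 0.3 s.
2. the tare key is pressed down while the bottle stands centred (value of joint tare_key above 0.003 m and horizontal distance between bottle and pan below 0.006 m and angle between bottle's own z axis and vertical below 0.06 rad and z of bottle in the frame of pan between -0.003 and 0.003 m), for 0.05 s.
At the end, for the whole second after the job is handed in: the density bottle stands upright (within 0.06 rad) and still on the pan, its foot's centre within 6 mm of the pan's middle, and the tare key has been pressed and is up again (all of step 1 and value of joint tare_key below 0.001 m); the robot touches nothing.
It fails at once if the bottle is tipped by more than 0.35 rad; or the bottle falls from the pan (angle between bottle's own z axis and vertical above 0.35 rad or z of bottle in the frame of pan below -0.006 m).
It fails at once if the bottle is lifted off the pan (its foot's centre more than 8 mm up) (z of bottle in the frame of pan above 0.008 m).
It fails at once if the bottle is squeezed, pressed or struck with more than 4 N; or the bottle is shot across the pan at more than 0.25 m/s; or the robot leans on the pan with more than 5 N (contact force between any of the fingers, the arm and bottle above 4 N or linear speed of bottle above 0.25 m/s or contact force between any of the fingers, the arm and pan above 5 N).
It fails at once if another key of the balance is pressed (value of joint any of power_key, mode_key, print_key above 0.002 m).
It fails at once if something else on the bench is moved by more than 15 mm (distance of any of spare_bottle, weight, reagent_bottle, petri_dish, beaker, stain_dish, forceps from where it was at the start of the episode above 0.015 m).
It also fails if it takes over 45 s, if anything falls off the work surface, if the arm or the gripper's body presses on something with over 40 N, if the wrist force passes 120 N, or if a joint passes its speed limit or range.

### The arm

A 6-joint arm with a two-finger parallel gripper is mounted at the origin on the work surface. World frame = base frame: x ahead of the robot, y to its left, z up, the work surface at z = 0. Lengths are in m, angles in rad, forces in N, time in s.
With the tool pointing down it reaches from about 0.375 to 0.9 m from the base axis. Payload 3.1 kg.
Tool frame: the origin (TCP) lies midway between the tips of the shut fingers; the grasp point (between the pads) lies 19 mm behind it (manip.grasp_offset is the distance from the TCP to the grasp point, in m); z points along the fingers, y is the line along which they close (so a half turn about z gives the same grasp; the last joint's range is limited). The gripper opens to 85 mm and grips with 20 to 120 N. Pads are 22 mm wide; open, the fingers measure 114 mm over their backs; the gripper's body (76 mm by 85 mm) begins 54 mm behind the grasp point. The pads swing forward as they close: fully open they stand 13 mm farther back than shut.
Start: joints at [0.989, 0.527, 1.433, -0, 1.181, -0.178], TCP at [0.246, 0.575, 0.231] pointing down, gripper open.
Joint ranges: [-3.08, 3.08], [-0.75, 2.2], [0.22, 2.44], [-1.43, 4.57], [0, 2.65], [-2.85, 2.85]. Speed limits (rad/s): [2.79, 2.79, 3.14, 3.14, 3.14, 3.14].

### API

Orientations are given as a unit quaternion [x, y, z, w].
In Python, from station import sensors, cams, order, manip gives the robot as it stands.
- The arm moves only by the tool move_arm, never from a script. Its argument "targets" is a list of rows, each an object of numbers: "dx", "dy", "dz": the shift along the world's x, y, z normalised to -1 to 1, where 1 is 25 mm; "rx", "ry", "rz": the turn, a rotation vector about the world's x, y, z normalised to -1 to 1, where 1 is 30 degrees. A call has exactly 10 rows; each row shifts and turns the commanded pose from where the row before left it; what a row does not reach is not made up. A row lasts 1/8 s, in which the tool goes at most 62.5 mm and 10.7 degrees, less where a joint would pass 70% of its speed; a pose out of reach is approached as far as the arm can. A call with a number of a shift or a turn outside -1 to 1 is refused whole. A call with a gripper value outside its range is refused whole. "claw" is the opening in per cent of the stroke, from 0 (shut) to 100 (fully open), set as the call begins (left out, the last holds). The fingers move at their own pace and stop on an object; "newtons" is the grip in N (left out, the last holds). Time passes only in rows, so rows that do not move let the fingers close, or fill a call up. It gives the time, the measured TCP pose, the force, the opening and the grip force at its end, in the units of the state.
- sensors.sense(): the state, without advancing time (a new reading comes with each control period).
- cams.snapshot(name): name is "scene" or "side" or "wrist"; returns the picture (384x512x3 uint8, red, green, blue); there is no depth.
- cams.camera_model(name): a dict with "fx", "fy", "cx", "cy" (pixels), "extrinsics" (4x4, takes a point from world to camera coordinates). Camera axes: x right, y down, z forward; pixel columns grow to the right and rows downward; lengths in m; the calibration is good to about 2 mm. A picture is of the moment at which its call begins: read the wrist's pose just before it. camera_model takes no time and is no camera call; for the wrist camera it gives the pose at the moment of the call.
- order.sign_off(): hands the job in; it is judged then, once.
The state is a dict: "t": time; "q": joint angles; "qd": joint speeds; "tau": joint torques, N m; "tcp_pos": TCP position; "tool_rot": TCP orientation; "force": force on the tool from outside, world axes, zero at the start; "ft_torque": the same for the moment, N m; "finger_gap": opening from 0.0 (shut) to 1.0 (fully open); "gripper_force": force on a finger pad.
Only numpy, scipy, OpenCV 4.12 (cv2) and the standard library are available. Lean on these libraries where they do the work, as an engineer would, in place of code of your own. Each camera call takes 0.05 s, during which the arm holds its last target. There are 200 camera calls.

## Working session

There is one attempt and no reset: what is moved stays moved. The work goes in short steps, Python scripts to look and compute and a tool call to move; the robot and the scene stay as the last step left them, time stands still between calls to the robot, and variables do not carry over. Pictures are saved under pics/ and viewed, at most 10 in all, crops included, and the job is handed in when it is done.

Besides the shell and the picture viewer there is one more tool, called after "Request:" as a command line: name --argument value ..., lists and objects as JSON in quotes. move_arm: Moves the arm, as the interface text tells. Scaled input: -1 to 1 covers 25 mm each way for a shift and 30 degrees each way for a turn. Its arguments: {"type":"object","properties":{"targets":{"type":"array"},"claw":{"type":"number"},"newtons":{"type":"number"}},"required":["targets"]}

```bash
mkdir -p pics
cat > h.py <<'E'
import numpy as np, cv2
from station import sensors, cams, order, manip
def shot(n,f):
    im=cams.snapshot(n); cv2.imwrite('pics/'+f,im[:,:,::-1]); return im
def ray(n,u,v,z,M=None):
    m=M or cams.camera_model(n); E=np.array(m['extrinsics']); R,t=E[:3,:3],E[:3,3]
    d=R.T@np.array([(u-m['cx'])/m['fx'],(v-m['cy'])/m['fy'],1]); o=-R.T@t
    return o+d*(z-o[2])/d[2]
def proj(n,p,M=None):
    m=M or cams.camera_model(n); E=np.array(m['extrinsics']); c=E[:3,:3]@np.array(p)+E[:3,3]
    return np.array([m['fx']*c[0]/c[2]+m['cx'],m['fy']*c[1]/c[2]+m['cy']])
E
python3 - <<'E'
from h import *
a=shot('scene','a.png');b=shot('side','b.png')
cv2.imwrite('pics/ab.png',cv2.resize(np.vstack([a,b])[:,:,::-1],None,fx=.78,fy=.78))
for n in('scene','side','wrist'):
    m=cams.camera_model(n);E=np.array(m['extrinsics']);print(n,m['fx'],-E[:3,:3].T@E[:3,3],E[2,:3])
print(sensors.sense()['t'],sensors.sense()['tool_rot'],manip.grasp_offset)
E
```

```text
scene 453.054637932854 [ 1.09975232 -0.54673679  0.90792649] [-0.48565937  0.52746857 -0.6970738 ]
side 398.7342285580571 [0.40456806 0.72374892 0.88486826] [ 0.12567597 -0.63583249 -0.76152649]
wrist 292.1968230099503 [0.17947976 0.60319072 0.3723447 ] [ 0.26143884 -0.11422313 -0.95843769]
0.1 [ 2.00510156e-01  9.79691165e-01 -8.81948410e-04 -3.47900234e-04] 0.0187
```

View pics/a.png

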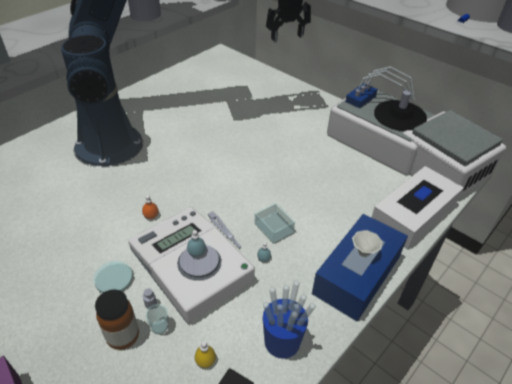

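View pics/b.png

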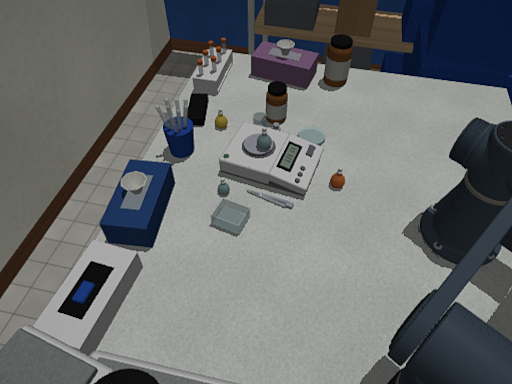

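The bottle on the pan shows at scene (197,247) and side (264,142). Possible look-alikes are the spare at scene (264,254), the orange one at (150,210), and the yellow one at (205,355). I choose the grey-green one on the pan and check it in an enlarged crop.

Run:
```python
import cv2,numpy as np
a=cv2.imread('pics/a.png')[200:320,115:265];b=cv2.imread('pics/b.png')[115:205,210:335]
r=cv2.resize
cv2.imwrite('pics/c.png',np.vstack([r(a,(450,360),interpolation=2)[:, :],]) )
cv2.imwrite('pics/c.png',np.hstack([r(a,None,fx=3,fy=3,interpolation=2),np.pad(r(b,(350,252),interpolation=2),((0,108),(0,0),(0,0)))]))
```

```text
(no output)
```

View pics/c.png

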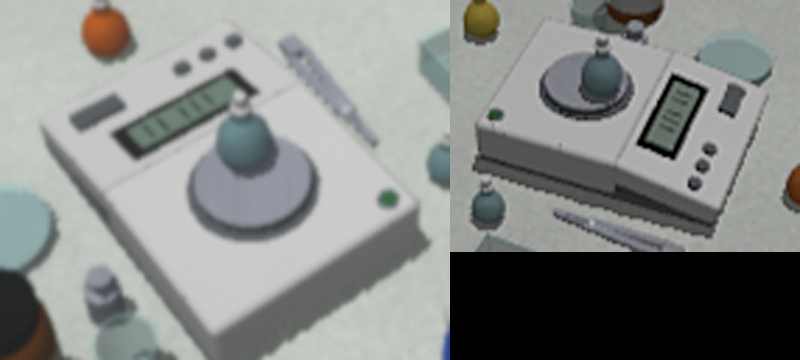

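Run:
```python
from h import *
for n,P,B,T in(('scene',(199.3,260.7),(196.3,246.7),(147.3,237.3)),('side',(258.9,144.6),(264.3,142.1),(311.1,150.4))):
    p,b,t=ray(n,*P,.074),ray(n,*B,.093),ray(n,*T,.054)
    print(n,p,b,t,np.linalg.norm((b-p)[:2]),b-p,t-p)
pw,pr=ray('scene',192.7,213.7,.054),ray('scene',175.7,222.7,.054)
print('keys',pw,pr, 'row',np.linalg.norm(ray('scene',147.3,237.3,.054)-pr))
```

```text
scene [ 0.59542413 -0.14888487  0.074     ] [ 0.5724875  -0.13546731  0.093     ] [ 0.43852883 -0.17850582  0.054     ] 0.026572920901162065 [-0.02293663  0.01341756  0.019     ] [-0.1568953  -0.02962096 -0.02      ]
side [ 0.58918258 -0.1397307   0.074     ] [ 0.57178391 -0.13362614  0.093     ] [ 0.43443188 -0.17210667  0.054     ] 0.01843853119232292 [-0.01739867  0.00610455  0.019     ] [-0.1547507  -0.03237598 -0.02      ]
keys [ 0.46006212 -0.04844872  0.054     ] [ 0.45216275 -0.09907568  0.054     ] row 0.08059175972992214
```

Request:
move_arm --targets '[{"dx": 0.4, "dy": -1}, {"dx": 0.4, "dy": -1}, {"dx": 0.4, "dy": -1}, {"dx": 0.4, "dy": -1}, {"dx": 0.4, "dy": -1}, {"dx": 0.4, "dy": -1}, {"dx": 0.4, "dy": -1}, {"dx": 0.4, "dy": -1}, {"dx": 0.4, "dy": -1}, {"dx": 0.4, "dy": -1}]' --claw 32

```text
schema error: expected keys dx, dy, dz, rx, ry, rz
```

Request:
move_arm --targets '[{"dx": 0.4, "dy": -1}, {"dx": 0.4, "dy": -1}, {"dx": 0.4, "dy": -1}, {"dx": 0.4, "dy": -1}, {"dx": 0.4, "dy": -1}, {"dx": 0.4, "dy": -1}, {"dx": 0.4, "dy": -1}, {"dx": 0.4, "dy": -1}, {"dx": 0.4, "dy": -1}, {"dx": 0.4, "dy": -1}]'

```text
schema error: expected keys dx, dy, dz, rx, ry, rz
```

Request:
move_arm --targets '[{"dx": 0.3, "dy": -1}, {"dx": 0.3, "dy": -1}, {"dx": 0.3, "dy": -1}, {"dx": 0.3, "dy": -1}, {"dx": 0.3, "dy": -1}, {"dx": 0.3, "dy": -1}, {"dx": 0.3, "dy": -1}, {}, {}, {}]'

```text
schema error: expected keys dx, dy, dz, rx, ry, rz
```

Run:
```python
from h import *
s=sensors.sense();print(s['t'],s['tcp_pos'],s['tool_rot'],s['finger_gap'],s['force'])
import json
m=cams.camera_model('wrist');a=shot('wrist','w1.png')
json.dump({k:np.array(v).tolist() for k,v in m.items()},open('w1.json','w'))
cv2.imwrite('pics/w1b.png',cv2.resize(a[:,:,::-1],None,fx=1.5,fy=1.5))
```

```text
0.1 [0.24519104 0.57420596 0.23045522] [ 2.00510156e-01  9.79691165e-01 -8.81948410e-04 -3.47900234e-04] 0.9994384973497654 [ 0.33249984  0.20127245 -0.15930557]
```

View pics/w1b.png

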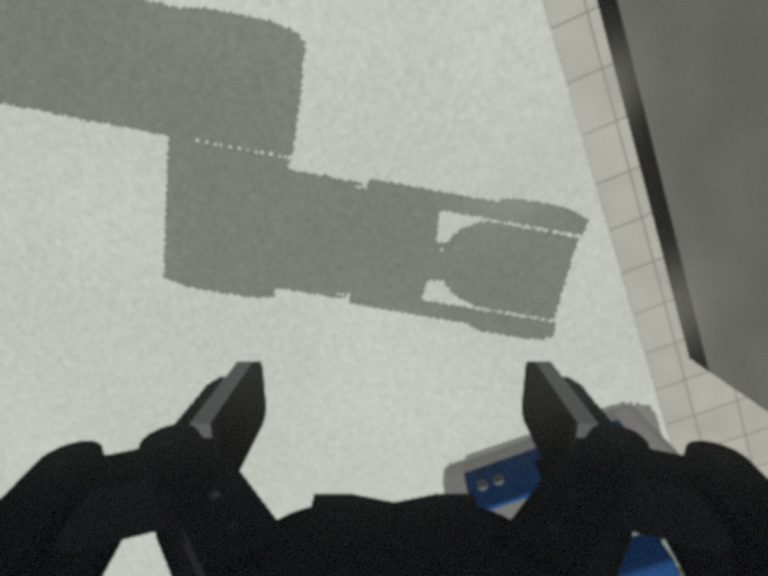

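Request:
move_arm --targets '[{"dx": 0.4, "dy": -1, "dz": 0, "rx": 0, "ry": 0, "rz": 0}, {"dx": 0.4, "dy": -1, "dz": 0, "rx": 0, "ry": 0, "rz": 0}, {"dx": 0.4, "dy": -1, "dz": 0, "rx": 0, "ry": 0, "rz": 0}, {"dx": 0.4, "dy": -1, "dz": 0, "rx": 0, "ry": 0, "rz": 0}, {"dx": 0.4, "dy": -1, "dz": 0, "rx": 0, "ry": 0, "rz": 0}, {"dx": 0.4, "dy": -1, "dz": 0, "rx": 0, "ry": 0, "rz": 0}, {"dx": 0.4, "dy": -1, "dz": 0, "rx": 0, "ry": 0, "rz": 0}, {"dx": 0.4, "dy": -1, "dz": 0, "rx": 0, "ry": 0, "rz": 0}, {"dx": 0.4, "dy": -1, "dz": 0, "rx": 0, "ry": 0, "rz": 0}, {"dx": 0.4, "dy": -1, "dz": 0, "rx": 0, "ry": 0, "rz": 0}]' --claw 32

```text
t: 1.4
tcp_pos: [0.3456, 0.3238, 0.2312]
tool_rot: [0.2, 0.98, -0.0, -0.0]
force: [-0.2, -0.3, 0.0]
finger_gap: 0.318
gripper_force: 0.0
```

Request:
move_arm --targets '[{"dx": 0.4, "dy": -1, "dz": 0, "rx": 0, "ry": 0, "rz": -0.35}, {"dx": 0.4, "dy": -1, "dz": 0, "rx": 0, "ry": 0, "rz": -0.35}, {"dx": 0.4, "dy": -1, "dz": 0, "rx": 0, "ry": 0, "rz": -0.35}, {"dx": 0.4, "dy": -1, "dz": 0, "rx": 0, "ry": 0, "rz": -0.35}, {"dx": 0.4, "dy": -1, "dz": 0, "rx": 0, "ry": 0, "rz": -0.35}, {"dx": 0.4, "dy": -1, "dz": 0, "rx": 0, "ry": 0, "rz": -0.35}, {"dx": 0.4, "dy": -1, "dz": 0, "rx": 0, "ry": 0, "rz": -0.35}, {"dx": 0.4, "dy": -1, "dz": 0, "rx": 0, "ry": 0, "rz": -0.35}, {"dx": 0.4, "dy": -1, "dz": 0, "rx": 0, "ry": 0, "rz": -0.35}, {"dx": 0.4, "dy": -1, "dz": 0, "rx": 0, "ry": 0, "rz": -0.35}]'

```text
t: 2.65
tcp_pos: [0.4456, 0.0739, 0.2312]
tool_rot: [0.901, 0.435, -0.0, -0.0]
force: [0.3, -0.5, -0.4]
finger_gap: 0.323
gripper_force: 0.0
```

Request:
move_arm --targets '[{"dx": 0.3, "dy": -1, "dz": 0, "rx": 0, "ry": 0, "rz": -0.35}, {"dx": 0.3, "dy": -1, "dz": 0, "rx": 0, "ry": 0, "rz": -0.35}, {"dx": 0.3, "dy": -1, "dz": 0, "rx": 0, "ry": 0, "rz": -0.35}, {"dx": 0.3, "dy": -1, "dz": 0, "rx": 0, "ry": 0, "rz": -0.35}, {"dx": 0.3, "dy": -1, "dz": 0, "rx": 0, "ry": 0, "rz": -0.35}, {"dx": 0.3, "dy": -1, "dz": 0, "rx": 0, "ry": 0, "rz": -0.35}, {"dx": 0.3, "dy": -1, "dz": 0, "rx": 0, "ry": 0, "rz": -0.35}, {"dx": 0, "dy": 0, "dz": 0, "rx": 0, "ry": 0, "rz": -0.05}, {"dx": 0, "dy": 0, "dz": 0, "rx": 0, "ry": 0, "rz": 0}, {"dx": 0, "dy": 0, "dz": 0, "rx": 0, "ry": 0, "rz": 0}]'

```text
t: 3.9
tcp_pos: [0.4974, -0.0992, 0.2312]
tool_rot: [0.98, -0.199, -0.0, -0.0]
force: [-0.3, -0.6, -0.8]
finger_gap: 0.319
gripper_force: 0.0
```

Run:
```python
from h import *
s=sensors.sense();print(s['t'],s['q'],s['tcp_pos'],s['tool_rot'],s['finger_gap'],s['force'])
import json
m=cams.camera_model('wrist');a=shot('wrist','w2.png')
json.dump({k:np.array(v).tolist() for k,v in m.items()},open('w2.json','w'))
cv2.imwrite('pics/w2b.png',cv2.resize(a[:,:,::-1],None,fx=1.5,fy=1.5))
```

```text
3.9 [-4.17632256e-01  3.70368158e-01  1.72327577e+00  2.52849836e-04
  1.04898415e+00  1.55468454e+00] [ 0.4974283  -0.09921818  0.23117887] [ 9.79902542e-01 -1.99476133e-01 -4.82009157e-04 -2.18400058e-04] 0.3188307236055514 [-0.34329178 -0.6466876  -0.79974527]
```

View pics/w2b.png

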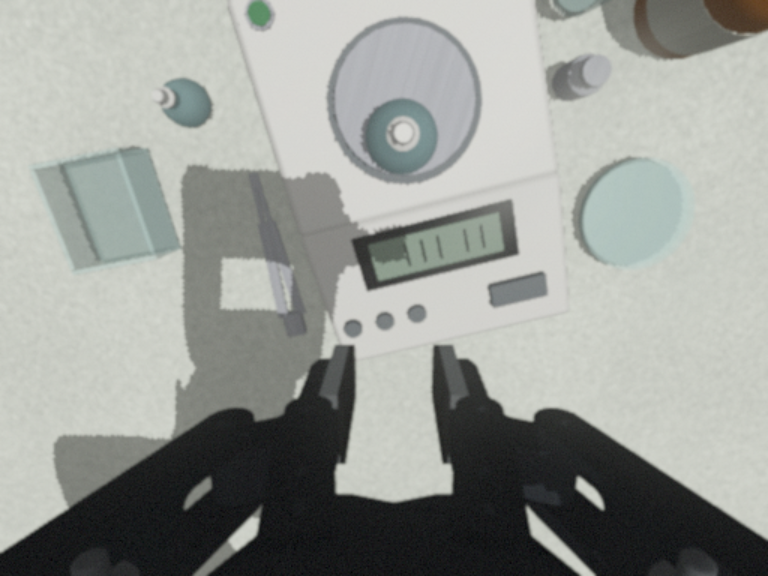

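The wrist view shows the pan at (404,99), the bottle body at (401,136) with its stopper at (403,132), and the tare key at (518,289), all in pixels at 1.5x scale. The grey-green bottle sits toward the front of the pan.

Run:
```python
from h import *
import json
M=json.load(open('w2.json'))
f=lambda u,v,z:ray('',u/1.5,v/1.5,z,M)
p=f(404.5,98.8,.074);b=f(401.5,136,.091);st=f(403,132,.146);t=f(518,289,.054)
print('pan',p,'w',f(481,99,.074)-f(328,99,.074));print('body',b,f(438,136,.091)-f(365,136,.091));print('stop',st);print('tare',t,t-p, 'print',f(417,313,.054))
for B in(b,st):
    d=(p-B)[:2];print(np.linalg.norm(d),np.arctan2(d[1],d[0]))
print('tips gap at z .231', f(355,346,.23),f(432,346,.23))
```

```text
pan [ 0.59428605 -0.1475765   0.074     ] w [-0.03777732 -0.08889811  0.        ]
body [ 0.57399475 -0.13669224  0.091     ] [-0.01738816 -0.0409165   0.        ]
stop [ 0.57370087 -0.13627444  0.146     ]
tare [ 0.43886639 -0.17693346  0.054     ] [-0.15541966 -0.02935696 -0.02      ] print [ 0.45095252 -0.09891156  0.054     ]
0.023026158463185408 -0.4923422140016728
0.023483752305323718 -0.5021049302938154
tips gap at z .231 [ 0.51106426 -0.0897088   0.23      ] [ 0.50037715 -0.11485058  0.23      ]
```

Request:
move_arm --targets '[{"dx": 0.3, "dy": -0.12, "dz": -1, "rx": 0, "ry": 0, "rz": -0.18}, {"dx": 0.3, "dy": -0.12, "dz": -1, "rx": 0, "ry": 0, "rz": 0}, {"dx": 0.3, "dy": -0.12, "dz": -1, "rx": 0, "ry": 0, "rz": 0}, {"dx": 0.04, "dy": 0, "dz": -1, "rx": 0, "ry": 0, "rz": 0}, {"dx": 0, "dy": 0, "dz": -1, "rx": 0, "ry": 0, "rz": 0}, {"dx": 0, "dy": 0, "dz": -0.6, "rx": 0, "ry": 0, "rz": 0}, {"dx": 0, "dy": 0, "dz": -0.4, "rx": 0, "ry": 0, "rz": 0}, {"dx": 0.35, "dy": -0.19, "dz": 0, "rx": 0, "ry": 0, "rz": 0}, {"dx": 0.35, "dy": -0.19, "dz": 0, "rx": 0, "ry": 0, "rz": 0}, {"dx": 0, "dy": 0, "dz": 0, "rx": 0, "ry": 0, "rz": 0}]'

```text
t: 5.2
tcp_pos: [0.5411, -0.1199, 0.0822]
tool_rot: [0.969, -0.247, 0.002, 0.0]
force: [-0.4, -0.5, -0.9]
finger_gap: 0.319
gripper_force: 0.0
```

Run:
```python
from h import *
s=sensors.sense();print(s['t'],s['tcp_pos'],s['tool_rot'],s['finger_gap'],s['force'])
import json
m=cams.camera_model('wrist');a=shot('wrist','w3.png')
json.dump({k:np.array(v).tolist() for k,v in m.items()},open('w3.json','w'))
b=shot('side','s3.png');c=shot('scene','c3.png')
r=lambda i,k:cv2.resize(i,k,interpolation=2)
cv2.imwrite('pics/w3b.png',np.hstack([a,np.vstack([r(b[115:185,215:305],(246,192)),r(c[205:285,150:250],(246,192))])])[:,:,::-1])
```

```text
5.2 [ 0.54106458 -0.11990528  0.08222639] [ 9.69121574e-01 -2.46576312e-01  1.84074215e-03  3.29841695e-04] 0.3189755457052596 [-0.36436759 -0.48493437 -0.89430468]
```

View pics/w3b.png

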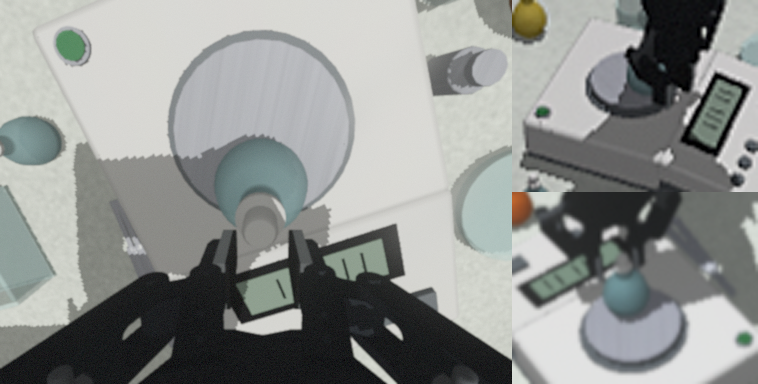

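The pan centre is at (261,123), the body spans columns 215–307, and the fingers are lined up symmetrically behind it. Now I push slowly.

Request:
move_arm --targets '[{"dx": 0.105, "dy": -0.057, "dz": 0, "rx": 0, "ry": 0, "rz": 0}, {"dx": 0.105, "dy": -0.057, "dz": 0, "rx": 0, "ry": 0, "rz": 0}, {"dx": 0.07, "dy": -0.04, "dz": 0, "rx": 0, "ry": 0, "rz": 0}, {"dx": 0.07, "dy": -0.04, "dz": 0, "rx": 0, "ry": 0, "rz": 0}, {"dx": 0.07, "dy": -0.04, "dz": 0, "rx": 0, "ry": 0, "rz": 0}, {"dx": 0.07, "dy": -0.04, "dz": 0, "rx": 0, "ry": 0, "rz": 0}, {"dx": 0.07, "dy": -0.04, "dz": 0, "rx": 0, "ry": 0, "rz": 0}, {"dx": 0.07, "dy": -0.04, "dz": 0, "rx": 0, "ry": 0, "rz": 0}, {"dx": 0.07, "dy": -0.04, "dz": 0, "rx": 0, "ry": 0, "rz": 0}, {"dx": 0, "dy": 0, "dz": 0, "rx": 0, "ry": 0, "rz": 0}]'

```text
t: 6.6
tcp_pos: [0.5568, -0.1288, 0.0813]
tool_rot: [0.969, -0.246, 0.0, 0.0]
force: [0.3, 0.5, 0.4]
finger_gap: 0.321
gripper_force: 0.0
```

Run:
```python
from h import *
s=sensors.sense();print(s['t'],s['tcp_pos'],s['tool_rot'],s['finger_gap'],s['force'])
import json
m=cams.camera_model('wrist');a=shot('wrist','w4.png')
json.dump({k:np.array(v).tolist() for k,v in m.items()},open('w4.json','w'))
M=json.load(open('w3.json'))
print('pan3',ray('',261.5,122,.074,M),'pan px now',proj('',[.594,-.1475,.074],m))
cv2.imwrite('pics/w4b.png',cv2.resize(a[60:300,120:400,::-1],None,fx=2.5,fy=2.5))
```

```text
6.6 [ 0.55677938 -0.12876308  0.08133368] [ 9.69152288e-01 -2.46462590e-01  1.82473578e-04  3.62519717e-05] 0.32143724905453036 [0.29917818 0.54918244 0.44711531]
pan3 [ 0.59837692 -0.15005148  0.074     ] pan px now [260.70891765 167.62886804]
```

View pics/w4b.png

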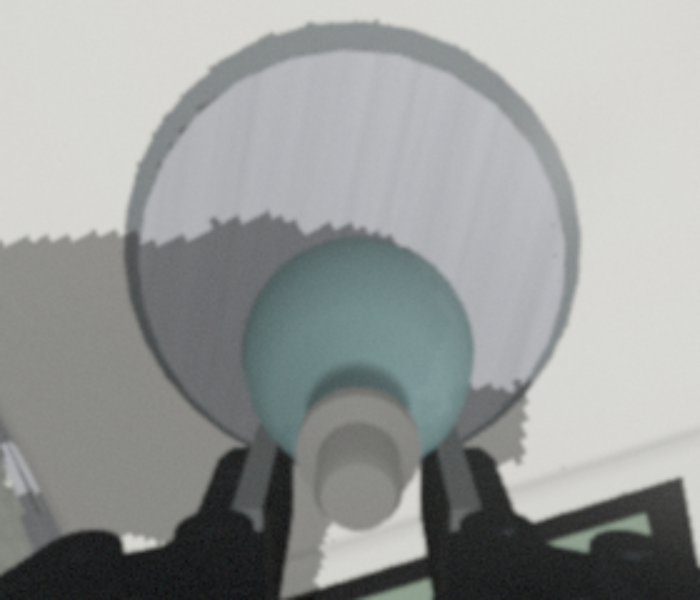

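Run:
```python
from h import *
import json
M=json.load(open('w4.json'));u=np.array([.879,-.477]);n=np.array([.477,.879])
g=lambda x,y,z:ray('',x/2.5+120,y/2.5+60,z,M)
far=g(352,48,.074);L=g(138,240,.074);R=g(566,240,.074);b=g(358.5,347,.091)
print('far',far,'->centre',far[:2]-.045*u,'LR',L,R,np.linalg.norm(L-R),(L+R)/2)
print('body',b, 'width',np.linalg.norm(g(243,347,.091)-g(474,347,.091)))
# fit circle from rim points of top face
P=np.array([g(*q,.074)[:2] for q in [(138,240),(150,180),(200,108),(270,62),(352,48),(440,66),(510,118),(552,180),(566,240),(555,330)]])
A=np.c_[2*P,np.ones(len(P))];x=np.linalg.lstsq(A,(P**2).sum(1),rcond=None)[0];print('circle',x[:2],np.sqrt(x[2]+x[0]**2+x[1]**2))
d=x[:2]-b[:2];print('to go',d,d@u,d@n)
```

```text
far [ 0.63180902 -0.16818901  0.074     ] ->centre [ 0.59225402 -0.14672401] LR [ 0.62037158 -0.11178599  0.074     ] [ 0.5782777  -0.18914412  0.074     ] 0.08806915102289288 [ 0.59932464 -0.15046506  0.074     ]
body [ 0.58323999 -0.14316991  0.091     ] width 0.04396219973125649
circle [ 0.59258862 -0.1466496 ] 0.04485446962514728
to go [ 0.00934863 -0.00347969] 0.00987725918477795 0.0014006496959423187
```

The fitted circle radius is 44.9 mm (true 45), with the pan at (0.5926, −0.1466) and the bottle 9.9 mm short of it. I push 9.5 mm more, then back off.

Request:
move_arm --targets '[{"dx": 0.067, "dy": -0.036, "dz": 0, "rx": 0, "ry": 0, "rz": 0}, {"dx": 0.067, "dy": -0.036, "dz": 0, "rx": 0, "ry": 0, "rz": 0}, {"dx": 0.067, "dy": -0.036, "dz": 0, "rx": 0, "ry": 0, "rz": 0}, {"dx": 0.067, "dy": -0.036, "dz": 0, "rx": 0, "ry": 0, "rz": 0}, {"dx": 0.067, "dy": -0.036, "dz": 0, "rx": 0, "ry": 0, "rz": 0}, {"dx": 0, "dy": 0, "dz": 0, "rx": 0, "ry": 0, "rz": 0}, {"dx": -0.07, "dy": 0.04, "dz": 0, "rx": 0, "ry": 0, "rz": 0}, {"dx": -0.35, "dy": 0.19, "dz": 0, "rx": 0, "ry": 0, "rz": 0}, {"dx": -0.35, "dy": 0.19, "dz": 0, "rx": 0, "ry": 0, "rz": 0}, {"dx": 0, "dy": 0, "dz": 0, "rx": 0, "ry": 0, "rz": 0}]'

```text
t: 7.9
tcp_pos: [0.5442, -0.1217, 0.0812]
tool_rot: [0.969, -0.246, -0.001, -0.0]
force: [0.2, 0.6, -0.4]
finger_gap: 0.318
gripper_force: 0.0
```

Run:
```python
from h import *
s=sensors.sense();print(s['t'],s['tcp_pos'],s['tool_rot'],s['finger_gap'],s['force'])
import json
m=cams.camera_model('wrist');a=shot('wrist','w5.png')
json.dump({k:np.array(v).tolist() for k,v in m.items()},open('w5.json','w'))
cv2.imwrite('pics/w5b.png',cv2.resize(a[20:260,120:400,::-1],None,fx=2.5,fy=2.5))
```

```text
7.9 [ 0.54415235 -0.12172167  0.08121744] [ 9.69196661e-01 -2.46286052e-01 -9.89805159e-04 -1.83310197e-04] 0.3179191932585026 [ 0.1899081   0.63418165 -0.36362993]
```

View pics/w5b.png

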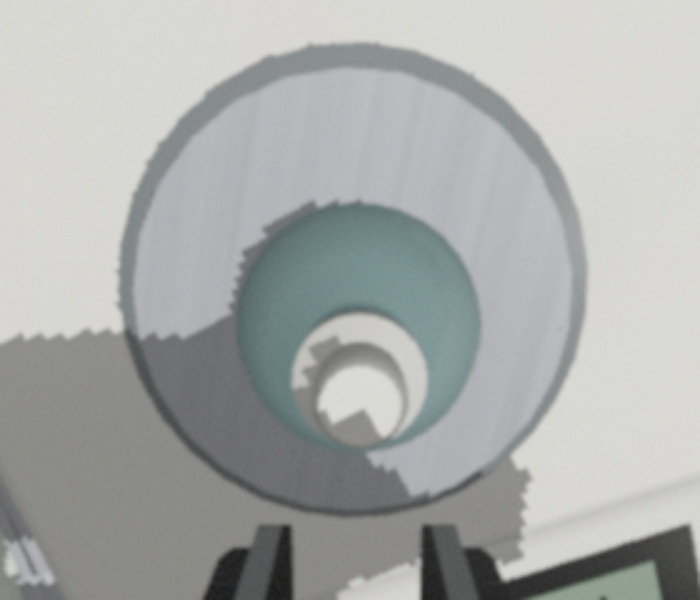

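The bottle stands clear of the fingers with its body centred at crop pixel (359,325), stopper top at (361,403), and the pan rim fully visible. Measuring.

Run:
```python
from h import *
import json
M=json.load(open('w5.json'));u=np.array([.879,-.477]);n=np.array([.477,.879])
g=lambda x,y,z:ray('',x/2.5+120,y/2.5+20,z,M)
P=np.array([g(*q,.074)[:2] for q in [(133,290),(145,215),(200,130),(270,82),(352,68),(440,82),(515,132),(562,210),(574,290),(560,370),(500,460),(410,505),(330,510),(240,475),(170,405)]])
A=np.c_[2*P,np.ones(len(P))];x=np.linalg.lstsq(A,(P**2).sum(1),rcond=None)[0];print('circle',x[:2],np.sqrt(x[2]+x[0]**2+x[1]**2))
for p in(g(359,326,.091),g(361,403,.146)):
    d=x[:2]-p[:2];print(p,'to go',d,d@u,d@n)
```

```text
circle [ 0.5922594  -0.14724483] 0.04461642563337365
[ 0.59092905 -0.14721834  0.091     ] to go [ 1.33035026e-03 -2.64948608e-05] 0.0011820159246187006 0.0006112880899597425
[ 0.59098775 -0.14716928  0.146     ] to go [ 1.27164932e-03 -7.55538962e-05] 0.0011538189590491019 0.0005401648499972544
```

Centred within 1.3 mm. Next is the tare key, about (0.4385, −0.177, 0.054). I back away, shut the fingers, and tilt to the key's normal above it.

Request:
move_arm --targets '[{"dx": -0.7, "dy": 0.38, "dz": 0, "rx": 0, "ry": 0, "rz": 0}, {"dx": -0.7, "dy": 0.38, "dz": 0, "rx": 0, "ry": 0, "rz": 0}, {"dx": 0, "dy": 0, "dz": 0.6, "rx": 0, "ry": 0, "rz": 0}, {"dx": -0.94, "dy": -0.99, "dz": 0, "rx": -0.056, "ry": -0.34, "rz": 0}, {"dx": -0.94, "dy": -0.99, "dz": 0, "rx": 0, "ry": 0, "rz": 0}, {"dx": -0.94, "dy": -0.99, "dz": 0, "rx": 0, "ry": 0, "rz": 0}, {"dx": 0, "dy": 0, "dz": 0, "rx": 0, "ry": 0, "rz": 0}, {"dx": 0, "dy": 0, "dz": -0.6, "rx": 0, "ry": 0, "rz": 0}, {"dx": 0, "dy": 0, "dz": -0.4, "rx": 0, "ry": 0, "rz": 0}, {"dx": 0, "dy": 0, "dz": 0, "rx": 0, "ry": 0, "rz": 0}]' --claw 0

```text
t: 9.2
tcp_pos: [0.4428, -0.1754, 0.0705]
tool_rot: [0.966, -0.245, 0.084, -0.009]
force: [-0.2, 0.9, 0.0]
finger_gap: 0.001
gripper_force: 0.0
```

Run:
```python
from h import *
s=sensors.sense();print(s['t'],s['tcp_pos'],s['tool_rot'],s['finger_gap'],s['force'])
c=shot('scene','c6.png');a=shot('wrist','w6.png');b=shot('side','s6.png')
r=lambda i,k:cv2.resize(i,k,interpolation=2)
cv2.imwrite('pics/c6b.png',np.hstack([a,np.vstack([r(b[110:190,230:335],(262,192)),r(c[195:285,120:240],(262,192))])])[:,:,::-1])
print(proj('scene',s['tcp_pos']),proj('side',s['tcp_pos']))
```

```text
9.2 [ 0.44277283 -0.17540356  0.07046375] [ 0.96593831 -0.24468065  0.08373148 -0.00914375] 0.0008134168534760272 [-0.15925976  0.86728874  0.04920286]
[148.45943746 233.10843036] [309.08863228 145.21163452]
```

View pics/c6b.png

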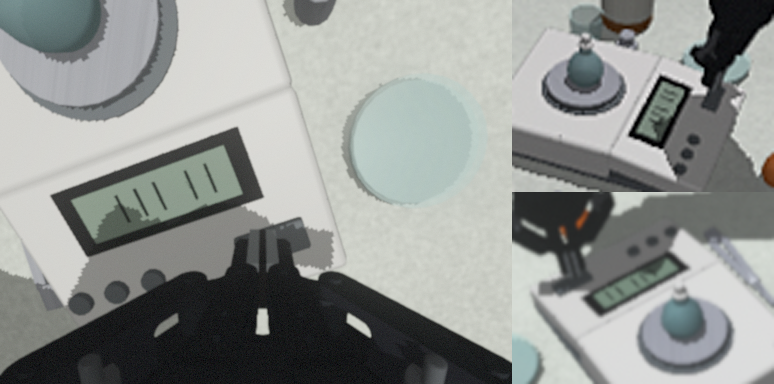

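The bottle is still centred in all views, and the fingertips at (262,240) hover over the key, whose right end is at (308,232). Quick numeric check of the key's centre.

Run:
```python
from h import *
c=np.array([.4385,-.177,.054]);y=np.array([.163,.987,0])
for k in(-.022,0,.022):print(k,proj('wrist',c+k*y))
print('tcp',proj('wrist',sensors.sense()['tcp_pos']),ray('wrist',308,232,.054))
```

```text
-0.022 [305.58950655 231.38761128]
0 [270.10011353 242.45704515]
0.022 [235.46268946 253.2607429 ]
tcp [263.14992279 246.52607329] [ 0.43394072 -0.19979593  0.054     ]
```

Request:
move_arm --targets '[{"dx": -0.17, "dy": -0.06, "dz": -0.2, "rx": 0, "ry": 0, "rz": 0}, {"dx": 0, "dy": 0, "dz": -0.2, "rx": 0, "ry": 0, "rz": 0}, {"dx": 0, "dy": 0, "dz": -0.08, "rx": 0, "ry": 0, "rz": 0}, {"dx": 0, "dy": 0, "dz": -0.08, "rx": 0, "ry": 0, "rz": 0}, {"dx": 0, "dy": 0, "dz": -0.06, "rx": 0, "ry": 0, "rz": 0}, {"dx": 0, "dy": 0, "dz": -0.06, "rx": 0, "ry": 0, "rz": 0}, {"dx": 0, "dy": 0, "dz": -0.06, "rx": 0, "ry": 0, "rz": 0}, {"dx": 0, "dy": 0, "dz": -0.04, "rx": 0, "ry": 0, "rz": 0}, {"dx": 0, "dy": 0, "dz": 0, "rx": 0, "ry": 0, "rz": 0}, {"dx": 0, "dy": 0, "dz": 0, "rx": 0, "ry": 0, "rz": 0}]'

```text
t: 10.6
tcp_pos: [0.4382, -0.1774, 0.0516]
tool_rot: [0.966, -0.245, 0.084, -0.009]
force: [2.0, 0.5, 2.1]
finger_gap: -0.0
gripper_force: 1.2
```

Request:
move_arm --targets '[{"dx": 0.01, "dy": 0, "dz": -0.04, "rx": 0, "ry": 0, "rz": 0}, {"dx": 0.01, "dy": 0, "dz": -0.04, "rx": 0, "ry": 0, "rz": 0}, {"dx": 0, "dy": 0, "dz": -0.04, "rx": 0, "ry": 0, "rz": 0}, {"dx": 0, "dy": 0, "dz": 0, "rx": 0, "ry": 0, "rz": 0}, {"dx": 0, "dy": 0, "dz": 0, "rx": 0, "ry": 0, "rz": 0}, {"dx": 0, "dy": 0, "dz": 0, "rx": 0, "ry": 0, "rz": 0}, {"dx": 0, "dy": 0, "dz": 0, "rx": 0, "ry": 0, "rz": 0}, {"dx": 0, "dy": 0, "dz": 0, "rx": 0, "ry": 0, "rz": 0}, {"dx": 0, "dy": 0, "dz": 0, "rx": 0, "ry": 0, "rz": 0}, {"dx": 0, "dy": 0, "dz": 0, "rx": 0, "ry": 0, "rz": 0}]'

```text
t: 11.85
tcp_pos: [0.4386, -0.1775, 0.0498]
tool_rot: [0.966, -0.245, 0.085, -0.008]
force: [-2.5, 1.8, 19.1]
finger_gap: -0.0
gripper_force: 9.5
```

The force jumped to 19 N along the key's normal, 4 mm below its top, so the key is fully down. Releasing.

Request:
move_arm --targets '[{"dx": 0, "dy": 0, "dz": 0.2, "rx": 0, "ry": 0, "rz": 0}, {"dx": -0.2, "dy": 0, "dz": 0.6, "rx": 0, "ry": 0, "rz": 0}, {"dx": -0.2, "dy": 0, "dz": 1, "rx": 0, "ry": 0, "rz": 0}, {"dx": 0, "dy": 0, "dz": 1, "rx": 0, "ry": 0, "rz": 0}, {"dx": 0, "dy": 0, "dz": 1, "rx": 0, "ry": 0, "rz": 0}, {"dx": 0, "dy": 0, "dz": 0.5, "rx": 0, "ry": 0, "rz": 0}, {"dx": 0, "dy": 0, "dz": 0, "rx": 0, "ry": 0, "rz": 0}, {"dx": 0, "dy": 0, "dz": 0, "rx": 0, "ry": 0, "rz": 0}, {"dx": 0, "dy": 0, "dz": 0, "rx": 0, "ry": 0, "rz": 0}, {"dx": 0, "dy": 0, "dz": 0, "rx": 0, "ry": 0, "rz": 0}]'

```text
t: 13.1
tcp_pos: [0.4281, -0.177, 0.1553]
tool_rot: [0.966, -0.245, 0.083, -0.009]
force: [-0.1, 0.5, 0.1]
finger_gap: -0.001
gripper_force: 0.0
```

Run:
```python
from h import *
c=shot('scene','c7.png');b=shot('side','s7.png');s=sensors.sense();print(s['tcp_pos'],s['force'])
d=lambda x,f,y0,y1,x0,x1:np.abs(x[y0:y1,x0:x1].astype(int)-cv2.imread('pics/'+f)[y0:y1,x0:x1,::-1]).mean()
print('bottle change since w/6:',d(c,'c6.png',228,280,175,222),d(b,'s6.png',125,160,240,278))
r=lambda i,k:cv2.resize(i,k,interpolation=2)
cv2.imwrite('pics/c7b.png',np.hstack([r(c[195:315,120:260],(420,360)),r(b[110:190,230:335],(378,288))[:,:] if 0 else r(b[110:200,230:335],(378,360))])[:,:,::-1])
```

```text
[ 0.42825198 -0.17710375  0.15546886] [0.0930721  0.07222222 0.08021421]
bottle change since w/6: 4.2444080741953085 6.323558897243108
```

View pics/c7b.png

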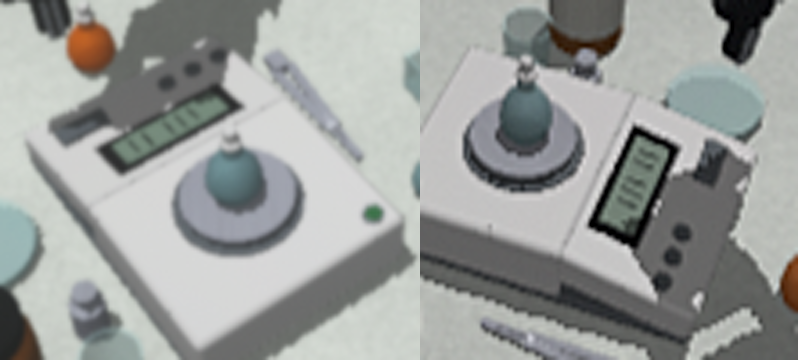

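The bottle stands upright at the pan's middle, at (236,180) on the left view, the tare key is free, and the arm is clear of everything. Handing in.

```bash
python3 -c "
from h import *
print(order.sign_off())"
```

```text
the job is handed in; nothing more can be done
None
```

The bottle was nudged to about 1.3 mm from the pan's middle and stands upright, the tare key was pressed fully down and let go, and the job is handed in; the hand-in returned no verdict.

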